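Clamp the blue flow cell in the tilting vise

TASK

Take the blue flow cell, stand it lengthwise between the jaws of the tilted vise and lay its underside flat on the sloping bed before you let go of it. Then turn the red-handled crank until the sliding jaw clamps the cell firmly against the fixed jaw, and let go of the crank. Leave the white cell, the jar and the screwdriver where they are.

Things in the scene. Friction and masses are not known exactly. Their poses are not given: they have to be found in the camera images.
- blue_cell: blue block (0.2 to 0.5 kg), 90 mm long (its x), 45 mm wide (its y), 50 mm high (its z), with a round window and two small yellow caps (12 mm across, 10 mm high, 33 mm either side of the middle) on top. Origin: centre of its underside. It starts standing on the table; its two ends are alike. Grasp it across its 45 mm width
- white_cell: white block of the same shape and size as the blue cell, a bystander. It may stand in either of the two cells' places. Origin: centre of its underside
- jar: white lidded jar, 72 mm across, 62 mm high, a bystander. Origin: centre of its underside
- screwdriver: red-handled screwdriver lying on the table, a bystander. Origin: its underside
- vise: grey steel vise bolted to the table, base 130 x 230 mm. Origin: on the table under the bed's origin; z up, y is the screw's direction, from the crank end (-y) to the fixed jaw (+y)
- bed: flat bed sloping 30 degrees: it rises away from the robot and faces up and towards it. Origin: on its surface, 85 mm above the table, where the middle of the cell's underside belongs; x up the slope, y along the screw to the fixed jaw (the cell's length goes along y), z square to the bed. Surface from x = -26 mm, where a steel ledge 12 mm high and 8 mm thick stops things sliding off, to x = +40 mm
- fixed_jaw: jaw block at the bed's +y end, 24 mm thick, 62 mm wide (x from -26 to +36 mm of the bed), 34 mm high, so 16 mm of the cell stand out above it. Origin: on the bed in the plane of its clamping face, which lies at y = +50 mm of the bed's frame and looks to -y
- jaw: sliding jaw block, 22 mm thick, as wide and high as the fixed jaw, driven by the crank's screw. Origin: on the bed in the plane of its clamping face, which looks to +y; that face lies at y = -76 mm of the bed's frame when fully open (126 mm between the jaws) and moves to +y. It starts 106 to 126 mm from the fixed jaw
- crank (a joint): angle of the crank, rad, about the vise's +y; 0 when fully open with the handle straight up; grows, closing the jaw, as it is turned clockwise seen from the handle's end (handle's top going to the vise's +x). One turn moves the jaw 24 mm; end stop at 12 rad. Turning takes about 2.5 N at the handle; the cell is held firmly once that has risen by 4 to 8 N. The screw holds where it is left
- crank_grip (a point): point to grip on the crank's red round handle, 18 mm across, 85 mm long, level along the vise's y, sticking out to -y from the crank arm; the sleeve spins freely on its pin, so a gripper can hold it without turning. The point is 33 mm from the handle's outer end, 57 mm from the arm's outer face, and moves on a circle of 45 mm radius about crank_hub
- crank_hub (a point): point on the crank's level axis in the plane of the circle of crank_grip, about 102 mm above the table (empty air, 52 mm off the end of the hub)
Mind the look-alikes: they are no part of the job. There is more than one size of the blue_cell; the one meant has the size given above.

How it is judged:
On the way, in this order (a step that is already met when the one before it is completed fails the run):
1. the blue cell, still held by the fingers, lies flat on the sloping bed between the jaws: its underside within 0.15 rad of the bed and its origin within 8 mm of the bed's surface (contact force between the fingers and blue_cell above 1 N and angle between the z axis of blue_cell and the z axis of bed, either way round below 0.15 rad and z of blue_cell in the frame of bed between -0.004 and 0.008 m and x of blue_cell in the frame of bed between -0.01 and 0.016 m and y of blue_cell in the frame of bed between -0.034 and 0.012 m), for 0.1 s.
2. the sliding jaw presses on the released cell with more than 8 N (contact force between each of jaw, fixed_jaw and blue_cell above 8 N and contact force between the fingers and blue_cell below 0.2 N), for 0.2 s.
At the end, for the whole second after the job is handed in: the blue cell is at rest between the jaws, each jaw pressing on it with more than 8 N, its underside flat on the bed (within 0.1 rad and 5 mm), its length along the screw within 0.1 rad, its middle between 10 mm below and 16 mm above the bed's origin along the slope (contact force between each of jaw, fixed_jaw and blue_cell above 8 N and angle between the z axis of blue_cell and the z axis of bed, either way round below 0.1 rad and angle between the x axis of blue_cell and the y axis of bed, either way round below 0.1 rad and z of blue_cell in the frame of bed between -0.004 and 0.005 m and x of blue_cell in the frame of bed between -0.01 and 0.016 m and linear speed of blue_cell below 0.02 m/s); the robot touches nothing.
It fails at once if the white cell, the jar or the screwdriver is moved more than 25 mm (distance of any of white_cell, jar, screwdriver from where it was at the start of the episode above 0.025 m).
It also fails if it takes over 72 s, if anything falls off the work surface, if the arm or the gripper's body presses on something with over 40 N, if the wrist force passes 120 N, or if a joint passes its speed limit or range.

ROBOT

A 6-joint arm with a two-finger parallel gripper is mounted at the origin on the work surface. World frame = base frame: x ahead of the robot, y to its left, z up, the work surface at z = 0. Lengths are in m, angles in rad, forces in N, time in s.
With the tool pointing down it reaches from about 0.425 to 0.95 m from the base axis. Payload 3.5 kg.
Tool frame: the origin (TCP) lies between the finger pads; the fingertips stand 19 mm ahead of it and the grasp point (between the pads) is the TCP; z points along the fingers, y is the line along which they close (so a half turn about z gives the same grasp; the last joint's range is limited). The gripper opens to 85 mm and grips with 20 to 120 N. Pads are 22 mm wide; open, the fingers measure 114 mm over their backs; the gripper's body (76 mm by 85 mm) begins 54 mm behind the grasp point. The pads swing forward as they close: fully open they stand 13 mm farther back than shut.
Start: joints at [-1.384, 0.286, 1.577, -0, 1.279, -0.15], TCP at [0.223, -0.637, 0.23] pointing down, gripper open.
Joint ranges: [-2.77, 2.77], [-0.9, 2.22], [0.21, 2.48], [-1.53, 4.67], [0.24, 2.81], [-2.84, 2.84]. Speed limits (rad/s): [2.79, 2.79, 3.14, 3.14, 3.14, 3.14].

INTERFACE

Orientations are given as a unit quaternion [x, y, z, w].
In Python, from plant import monitor, eyes, ctrl gives the robot as it stands.
- The arm moves only by the shell command python3 -m handwheel 'ROWS' [FORCE]. ROWS is JSON, a list of rows, each a list of 7 numbers: the shift along the tool's x, y, z in units of 40 cm (1.0 is 40 cm), then the turn, a rotation vector about the tool's x, y, z in units of pi rad (1.0 is pi rad), then the opening, from -1 (shut) to 1 (fully open). A call has 1 to 12 rows; each row is the pose to reach, as a shift and turn from the pose commanded when the call began, along the tool's axes at that moment, turning the shorter way round; what a row does not reach only later rows make up. A row lasts 1/8 s, in which the tool goes at most 62.5 mm and 10.7 degrees, less where a joint would pass 70% of its speed; a pose out of reach is approached as far as the arm can. A call with a number of a shift or a turn outside -1 to 1 is refused whole. A call with a gripper value outside its range is refused whole. The fingers move at their own pace and stop on an object; FORCE is the grip in N (left out, the last holds). Time passes only in rows, so rows that repeat a pose let the fingers close. It gives the time, the measured TCP pose, the force, the opening and the grip force at its end, in the units of the state.
- monitor.get_state(): the state, without advancing time (a new reading comes with each control period).
- eyes.read_camera(name): name is "side" or "top"; returns the picture (420x560x3 uint8, red, green, blue); there is no depth.
- eyes.camera_params(name): a dict with "K" (3x3 intrinsics, pixels), "R" (3x3) and "t" (3): a world point X has camera coordinates R X + t. Camera axes: x right, y down, z forward; pixel columns grow to the right and rows downward; lengths in m; the calibration is good to about 2 mm. A picture is of the moment at which its call begins. camera_params takes no time and is no camera call.
- ctrl.sign_off(): hands the job in; it is judged then, once.
The state is a dict: "time": time; "qpos": joint angles; "dq": joint speeds; "joint_efforts": joint torques, N m; "eef_pos": TCP position; "tcp_rot": TCP orientation; "contact_force": force on the tool from outside, world axes, zero at the start; "wrist_torque": the same for the moment, N m; "opening": opening from 0.0 (shut) to 1.0 (fully open); "finger_force": force on a finger pad.
Only numpy, scipy, OpenCV 4.12 (cv2) and the standard library are available. Lean on these libraries where they do the work, as an engineer would, in place of code of your own. Each camera call takes 0.05 s, during which the arm holds its last target. There are 200 camera calls.

## Working session

There is one attempt and no reset: what is moved stays moved. The work goes in short steps, Python scripts to look and compute and a shell command to move; the robot and the scene stay as the last step left them, time stands still between calls to the robot, and variables do not carry over. Pictures are saved under pics/ and viewed, at most 10 in all, crops included, and the job is handed in when it is done.

```bash
ls; mkdir -p pics; python3 - <<'E'
from plant import monitor, eyes
import cv2, numpy as np
s=monitor.get_state(); print({k:np.round(v,3).tolist() for k,v in s.items()})
for n in("side","top"):
    im=eyes.read_camera(n); cv2.imwrite(f"pics/{n}0.png",im[:,:,::-1]); p=eyes.camera_params(n)
    print(n,{k:np.round(v,3).tolist() for k,v in p.items()}, "C",(-np.array(p["R"]).T@p["t"]).round(3))
E
```

```text
pics
{'time': 0.0, 'qpos': [-1.384, 0.287, 1.578, 0.0, 1.279, -0.15], 'dq': [-0.0, -0.0, 0.0, 0.001, -0.001, 0.0], 'joint_efforts': [0.0, -40.598, -29.263, -0.0, 0.006, 0.0], 'eef_pos': [0.223, -0.636, 0.229], 'tcp_rot': [0.986, 0.168, -0.0, -0.001], 'contact_force': [0.523, -0.566, -0.16], 'wrist_torque': [0.017, 0.041, 0.025], 'finger_force': 0.0, 'opening': 0.994}
side {'K': [[407.306, 0.0, 279.388], [0.0, 407.306, 208.817], [0.0, 0.0, 1.0]], 'R': [[-0.749, -0.663, -0.005], [-0.482, 0.55, -0.682], [0.455, -0.508, -0.731]], 't': [0.442, 0.373, 0.889]} C [0.107 0.539 0.907]
top {'K': [[517.503, 0.0, 285.684], [0.0, 517.503, 214.129], [0.0, 0.0, 1.0]], 'R': [[-0.009, -1.0, -0.011], [-0.991, 0.01, -0.133], [0.133, 0.01, -0.991]], 't': [0.004, 0.567, 1.699]} C [ 0.335 -0.019  1.759]
```

View pics/side0.png

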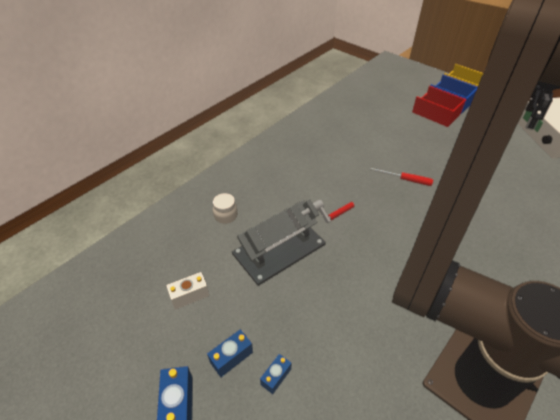

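View pics/top0.png

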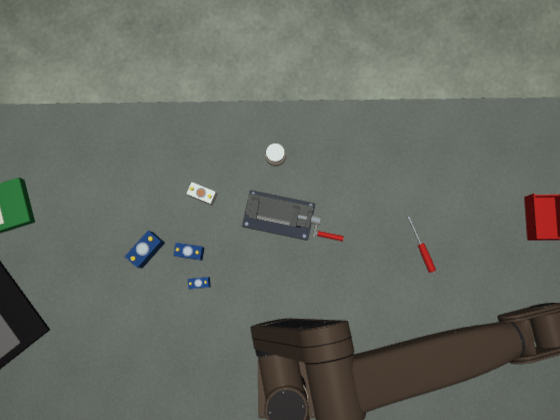

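Top view: three blue blocks at (144,249), (188,251) and (199,283). They are large, middle and small, with the white cell at (201,193). The middle one looks about 27–30 px long, which matches 90 mm and the white cell. The vise is at (280,215), its handle runs (318,234)–(343,239), the jar is at (275,153) and the screwdriver at (425,250).

Next I'll measure the sizes and take enlarged crops.

```bash
cat > h.py <<'E'
import cv2, numpy as np
from plant import monitor, eyes
P={n:eyes.camera_params(n) for n in("side","top")}
P={n:{k:np.array(v) for k,v in p.items()} for n,p in P.items()}
def ray(n,uv):
    p=P[n]; d=p["R"].T@np.linalg.inv(p["K"])@np.array([uv[0],uv[1],1.]); return -p["R"].T@p["t"], d/np.linalg.norm(d)
def onz(n,uv,z):
    c,d=ray(n,uv); return c+d*(z-c[2])/d[2]
def tri(us,ut):
    A=np.zeros((3,3));b=np.zeros(3);R=[ray("side",us),ray("top",ut)]
    for c,d in R:
        M=np.eye(3)-np.outer(d,d);A+=M;b+=M@c
    x=np.linalg.solve(A,b); return x, max(np.linalg.norm(np.cross(x-c,d)) for c,d in R)
def proj(n,X):
    p=P[n];q=p["K"]@(p["R"]@np.array(X)+p["t"]);return q[:2]/q[2]
def blobs(im,lo,hi,amin=4):
    m=cv2.inRange(cv2.cvtColor(im,cv2.COLOR_RGB2HSV),np.array(lo),np.array(hi))
    n,l,s,c=cv2.connectedComponentsWithStats(m)
    return [(c[i].round(2),int(s[i,4]),s[i,:4].tolist(),l==i) for i in range(1,n) if s[i,4]>=amin]
E
python3 - <<'E'
from h import *
ims={n:cv2.imread(f"pics/{n}0.png")[:,:,::-1].copy() for n in("side","top")}
for n,im in ims.items():
    for nm,lo,hi in(("blue",(100,120,40),(125,255,255)),("yel",(18,130,120),(32,255,255)),("red",(0,180,90),(6,255,255)),("red2",(174,180,90),(180,255,255))):
        for c,a,b,m in blobs(im,lo,hi):
            r=cv2.minAreaRect(np.argwhere(m)[:,::-1].astype(np.float32))
            print(n,nm,c.tolist(),a,b,"rect",np.round(r[1],1).tolist(),round(r[2],1))
def crop(im,x,y,w,h,s): return cv2.resize(im[y:y+h,x:x+w],None,fx=s,fy=s,interpolation=cv2.INTER_CUBIC)[:,:,::-1]
cv2.imwrite("pics/vtop.png",crop(ims["top"],235,180,115,70,6.9))
cv2.imwrite("pics/vside.png",crop(ims["side"],225,190,135,95,5.9))
a=crop(ims["top"],115,220,110,80,3.6); b=crop(ims["side"],150,320,150,100,3.6)
b=cv2.resize(b,(396,264)); a=cv2.resize(a,(396,288)); cv2.imwrite("pics/cells.png",np.vstack([a,b]))
E
```

```text
side blue [457.75, 88.57] 533 [435, 76, 42, 35] rect [38.1, 25.9] 40.6
side blue [228.26, 352.05] 478 [208, 331, 43, 43] rect [22.9, 43.1] 48.4
side blue [275.36, 373.36] 268 [261, 355, 30, 34] rect [16.2, 32.4] 35.8
side blue [174.51, 393.6] 906 [157, 367, 33, 53] rect [30.1, 53.9] 3.9
side yel [465.35, 73.97] 420 [445, 64, 38, 22] rect [34.8, 14.4] 20.0
side yel [198.5, 278.29] 14 [197, 277, 4, 4] rect [3.0, 3.0] 90.0
side yel [172.29, 288.5] 14 [171, 287, 4, 4] rect [3.0, 3.0] 90.0
side yel [241.09, 337.22] 23 [239, 335, 5, 6] rect [5.0, 4.0] 90.0
side yel [216.17, 356.0] 23 [214, 354, 5, 5] rect [4.0, 4.0] 90.0
side yel [282.38, 359.62] 13 [281, 358, 4, 4] rect [3.0, 3.0] 90.0
side yel [172.5, 372.5] 48 [169, 369, 8, 8] rect [7.0, 7.0] 90.0
side yel [268.0, 378.5] 12 [267, 377, 3, 4] rect [3.0, 2.0] 90.0
side yel [170.35, 416.29] 48 [167, 413, 8, 7] rect [6.0, 7.0] 90.0
side red [438.84, 106.11] 1153 [414, 87, 50, 39] rect [44.5, 30.0] 20.9
side red [416.98, 178.58] 168 [402, 173, 30, 12] rect [30.3, 5.8] 14.0
side red [341.21, 210.08] 106 [330, 203, 23, 15] rect [4.2, 25.2] 60.3
[... 304 characters left out ...]
3, 30, 17] rect [28.8, 13.2] 8.1
top blue [198.9, 282.55] 139 [188, 277, 22, 12] rect [9.9, 21.7] 85.2
top yel [191.17, 188.17] 6 [190, 187, 3, 3] rect [2.1, 1.4] 45.0
top yel [209.2, 195.4] 5 [208, 195, 3, 2] rect [1.0, 2.0] 90.0
top yel [150.13, 238.47] 15 [148, 237, 5, 4] rect [3.0, 4.0] 90.0
top yel [177.0, 249.29] 7 [176, 248, 3, 3] rect [2.0, 2.0] 90.0
top yel [196.88, 252.12] 8 [196, 251, 3, 3] rect [2.0, 2.0] 90.0
top yel [132.5, 258.29] 14 [131, 257, 4, 4] rect [3.0, 3.0] 90.0
top red [545.37, 216.54] 973 [533, 194, 27, 45] rect [44.0, 26.0] 90.0
top red [330.12, 235.59] 111 [318, 232, 25, 9] rect [24.9, 4.3] 11.3
top red [426.52, 257.85] 182 [419, 244, 16, 28] rect [29.0, 6.4] 66.8
```

View pics/vtop.png

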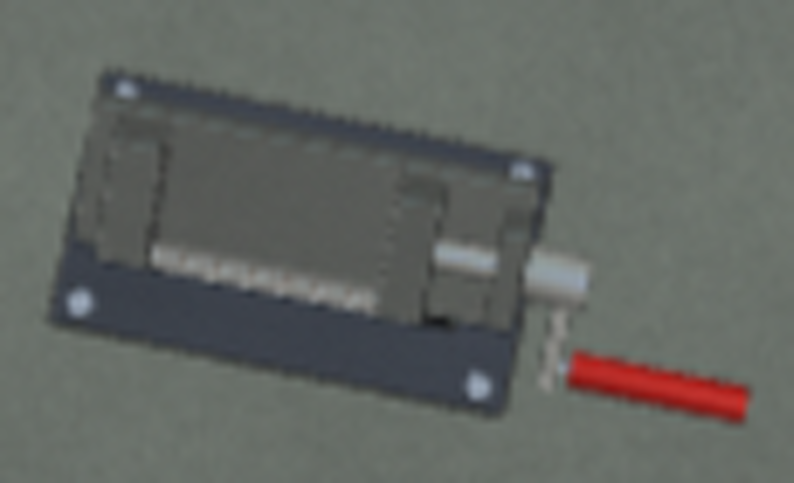

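View pics/vside.png

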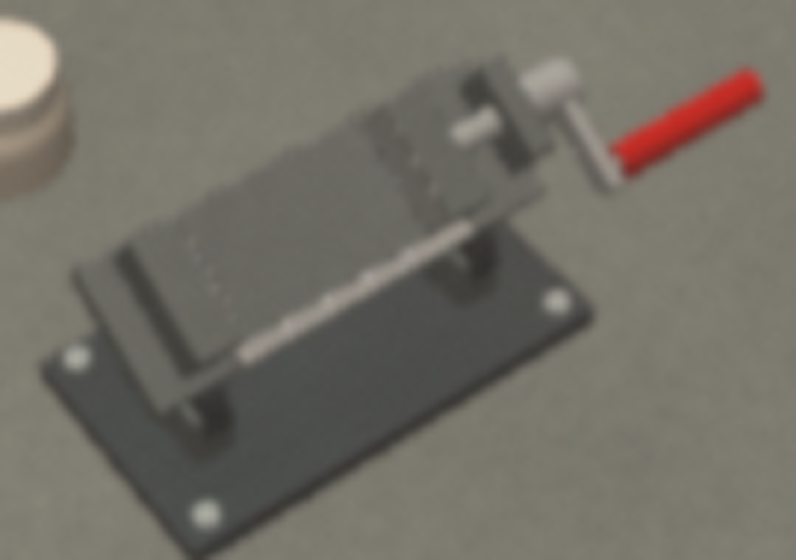

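View pics/cells.png

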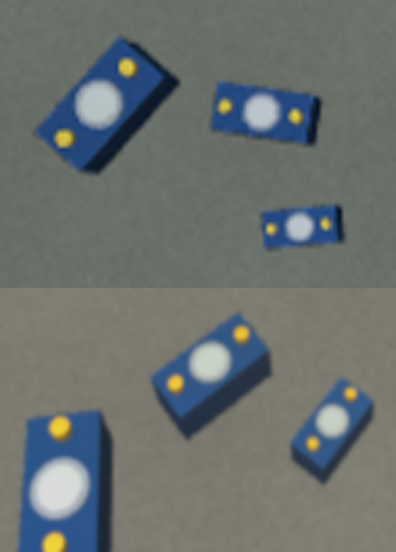

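The crop shows the middle block at top (189,251) / side (228,352) as the candidate. The big block is at top (145,249) and the small one at (199,283). I'll measure cap spacing (66 mm expected) to confirm, and triangulate the vise features from both views: base screws, ledge, jaws and red handle.

```bash
python3 - <<'E'
from h import *
S=lambda x,y:((x+.5)/5.9-.5+225,(y+.5)/5.9-.5+190)
T=lambda x,y:((x+.5)/6.9-.5+235,(y+.5)/6.9-.5+180)
def show(n,s,t):
    x,e=tri(s,t); print(n,(x*1000).round(1),"err",round(e*1000,1)); return x
print("white",end=" ");w1=show("c",(198.5,278.29),(209.2,195.4));w2=show("c",(172.29,288.5),(191.17,188.17));print(np.linalg.norm(w1-w2))
a=show("blue cap1",(241.09,337.22),(196.88,252.12)); b=show("cap2",(216.17,356),(177,249.29)); d=a-b
print("dist",np.linalg.norm(d),"mid",(a+b)/2,"yaw",np.degrees(np.arctan2(d[1],d[0])))
for n,s,t in(("big",((172.5,372.5),(170.35,416.29)),((150.13,238.47),(132.5,258.29))),):
    print(n,np.linalg.norm(tri(s[0],t[0])[0]-tri(s[1],t[1])[0]))
s1=show("scr+x+y",S(77,357),T(125,88));s2=show("scr-x+y",S(206,515),T(79,302));s3=show("scr-x-y",S(557,301),T(478,385))
s4=onz("top",T(523,170),(s1[2]+s2[2]+s3[2])/3)
print("s4",s4,"ctr",(s1+s3)/2,(s2+s4)/2,"dirs",[np.degrees(np.arctan2(*(q[1::-1]))).round(2) for q in (s1-s4,s2-s3,s1-s2,s4-s3)])
def ends(n):
    im=cv2.imread(f"pics/{n}0.png")[:,:,::-1].copy()
    m=[q for q in blobs(im,(0,150,60),(8,255,255)) if abs(q[0][0]-(341 if n=="side" else 330))<6][0][3]
    p=np.argwhere(m)[:,::-1].astype(float);c=p.mean(0);u=np.linalg.svd(p-c)[2][0] if False else np.linalg.eigh(np.cov(p.T))[1][:,1]
    u*=np.sign(u[0]);k=(p-c)@u;return c+u*(k.min()-.5),c+u*(k.max()+.5)
es,et=ends("side"),ends("top");print(es,et)
i=show("handle in",es[0],et[0]);o=show("handle out",es[1],et[1]);d=i-o;print("len",np.linalg.norm(d),"yaw",np.degrees(np.arctan2(d[1],d[0])),"grip",o+d/np.linalg.norm(d)*.033)
show("ledge+y",S(243,355),T(152,255));show("ledge-y",S(470,228),T(375,300))
show("fj +y+x",S(75,275),T(108,138));show("fj -y+x",S(118,250),T(165,148));show("fj +y-x",S(165,405),T(97,262));show("fj -y-x",S(210,383),T(152,268))
show("hub end",S(560,80),T(590,280))
E
```

```text
white c [630.7 254.5  55.4] err 0.8
c [656.  315.5  55.3] err 1.0
0.06605931674133164
blue cap1 [442.  293.4  55.3] err 1.4
cap2 [451.6 358.9  56.4] err 1.1
dist 0.06627729286353377 mid [0.44681069 0.32614076 0.05582755] yaw -98.38277495603514
big 0.08479164893675818
scr+x+y [645.6 111.   15.2] err 0.5
scr-x+y [539.8 134.3  15.8] err 0.5
scr-x-y [496.9 -61.4  16.8] err 0.6
s4 [ 0.60275369 -0.08531602  0.01595059] ctr [0.57127088 0.02482031 0.01602013] [0.57128122 0.02448612 0.01588106] dirs [np.float64(77.68), np.float64(77.64), np.float64(-12.4), np.float64(-12.74)]
(array([329.48821725, 216.84589489]), array([353.11857209, 203.20527806])) (array([317.10226905, 232.73782993]), array([342.85567202, 238.45173577]))
handle in [ 499.  -103.3   79.3] err 0.2
handle out [ 479.1 -186.6   81.4] err 0.0
len 0.0855920064664066 yaw 76.61188454349268 grip [ 0.48678255 -0.15446985  0.08056332]
ledge+y [553.9  93.6  79.1] err 0.3
ledge-y [524.5 -15.   92.1] err 6.3
fj +y+x [614.  118.8 105.7] err 9.8
fj -y+x [611.2  93.3 101.2] err 11.6
fj +y-x [558.9 125.6  68.9] err 8.1
fj -y-x [557.   99.9  60.1] err 8.2
hub end [ 539.3 -111.8   98.3] err 1.9
```

The cap spacing is 66.3 mm (the big block gives 84.8 mm), so the middle block is the right one. Its yaw is 81.6° and its midpoint is (0.447, 0.326). The handle measures 85.6 mm long, which checks out.

The ledge and base screws put the bed origin near (0.573, 0.036), yaw 77.5°. I'll check that by projecting the known corners.

```bash
cat >> h.py <<'E'
YAW=np.radians(77.5); xv=np.array([np.sin(YAW),-np.cos(YAW),0]); yv=np.array([np.cos(YAW),np.sin(YAW),0]); zv=np.array([0,0,1.])
bx=np.cos(np.pi/6)*xv+.5*zv; bz=-.5*xv+np.cos(np.pi/6)*zv; BO=np.array([.5735,.0365,.085])
bed=lambda x,y,z:BO+(bx*x+yv*y+bz*z)/1000
E
python3 - <<'E'
from h import *
J=-60
out=[]
for n,(x0,y0,w,h,s) in {"top":(240,183,90,62,8),"side":(225,190,105,72,7)}.items():
    im=cv2.imread(f"pics/{n}0.png")
    im=cv2.resize(im[y0:y0+h,x0:x0+w],None,fx=s,fy=s,interpolation=cv2.INTER_CUBIC); im=cv2.convertScaleAbs(im,alpha=1.6)
    def L(pts,c):
        q=[tuple(int(v) for v in ((proj(n,bed(*p))-(x0,y0)+.5)*s)) for p in pts]
        for a,b in zip(q,q[1:]+q[:1]): cv2.line(im,a,b,c,1)
    for z,c in((34,(0,255,255)),(0,(0,160,160))): L([(-26,50,z),(36,50,z),(36,74,z),(-26,74,z)],c)
    for z,c in((34,(0,255,0)),(0,(0,150,0))): L([(-26,J,z),(36,J,z),(36,J-22,z),(-26,J-22,z)],c)
    L([(-26,50,12),(-26,J,12),(-34,J,12),(-34,50,12)],(255,100,255))
    out.append(cv2.resize(im,(720,int(720*h/w))))
for i,o in enumerate(out): cv2.imwrite(f"pics/ov{i}.png",o)
cv2.imwrite("pics/ov.png",cv2.resize(np.vstack(out),None,fx=.6,fy=.6))
print(np.vstack(out).shape)
E
```

```text
(989, 720, 3)
```

View pics/ov.png

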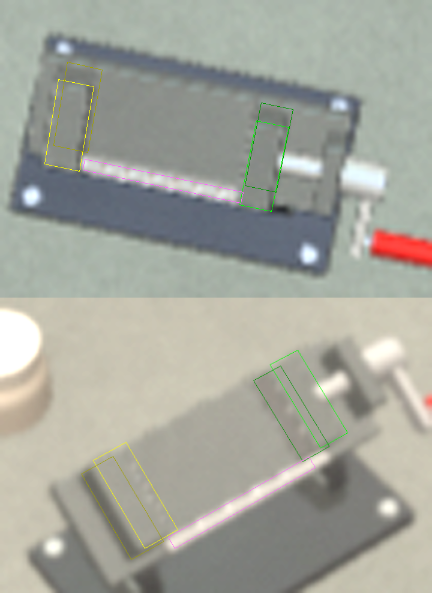

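Both views agree: the projected ledge, fixed jaw and sliding jaw (face at y ≈ −60 mm) lie on the image edges within about 2 mm. Next is a helper that works out the moves.

```bash
cat >> h.py <<'E'
from scipy.spatial.transform import Rotation as Ro
def rot(yaw,tilt=0):  # tool x at yaw (deg), z down, then tilted about tool x
    a=np.radians(yaw); x=np.array([np.cos(a),np.sin(a),0]); z=np.array([0,0,-1.])
    return Ro.from_matrix(np.c_[x,np.cross(z,x),z])*Ro.from_rotvec([-np.radians(tilt),0,0])
def go(*targets):
    s=monitor.get_state(); R0=Ro.from_quat(s["tcp_rot"]); p=np.array(s["eef_pos"])
    for q,R in targets:
        print((R0.inv().apply(np.array(q)-p)/.4).round(4).tolist(),((R0.inv()*R).as_rotvec()/np.pi).round(4).tolist())
E
python3 - <<'E'
from h import *
R=rot(81.6)
go(((.5,-.35,.26),rot(81.6)),((.6,-.05,.26),R),((.447,.326,.16),R),((.447,.326,.035),R))
E
```

```text
[0.8903, -0.4472, -0.0766] [-0.0006, -0.0005, -0.3461]
[1.3742, -1.0724, -0.0751] [-0.0006, -0.0005, -0.3461]
[1.3238, -2.0855, 0.177] [-0.0006, -0.0005, -0.3461]
[1.3237, -2.0848, 0.4895] [-0.0006, -0.0005, -0.3461]
```

```bash
python3 -m handwheel '[[0.89,-0.447,-0.077,0,0,-0.346,1],[0.89,-0.447,-0.077,0,0,-0.346,1],[0.89,-0.447,-0.077,0,0,-0.346,1],[0.89,-0.447,-0.077,0,0,-0.346,1],[0.89,-0.447,-0.077,0,0,-0.346,1],[0.89,-0.447,-0.077,0,0,-0.346,1],[0.95,-0.7,-0.077,0,0,-0.346,1],[1,-1,-0.077,0,0,-0.346,1],[1,-1,-0.077,0,0,-0.346,1],[1,-1,-0.077,0,0,-0.346,1]]'
python3 - <<'E'
from h import *
R=rot(81.6)
print(monitor.get_state()["eef_pos"]);go(((.6,-.05,.26),R),((.447,.326,.16),R),((.447,.326,.035),R))
E
```

```text
time: 1.35
eef_pos: [0.4677, -0.125, 0.2604]
tcp_rot: [0.757, 0.653, -0.0, -0.0]
contact_force: [1.1, -1.1, -0.6]
opening: 0.999
finger_force: 0.0
[ 0.46767172 -0.12504901  0.26041796]
[0.234, 0.2998, 0.001] [-0.0002, -0.0001, -0.0]
[1.1078, -0.2158, 0.2517] [-0.0002, -0.0001, -0.0]
[1.1077, -0.2156, 0.5642] [-0.0002, -0.0001, -0.0]
```

```bash
python3 -m handwheel '[[0.5,0,0,0,0,0,1],[0.5,0,0,0,0,0,1],[0.5,0,0,0,0,0,1],[0.5,0,0,0,0,0,1],[1,-0.216,0.2,0,0,0,1],[1,-0.216,0.2,0,0,0,1],[1,-0.216,0.25,0,0,0,1],[1,-0.216,0.25,0,0,0,1],[1,-0.216,0.25,0,0,0,1]]'
python3 - <<'E'
from h import *
R=rot(81.6)
go(((.447,.326,.10),R),((.447,.326,.033),R))
im=eyes.read_camera("side");cv2.imwrite("pics/g1.png",cv2.resize(im[270:420,130:330],None,fx=3,fy=3)[:,:,::-1])
E
```

```text
time: 2.48
eef_pos: [0.4389, 0.2818, 0.1577]
tcp_rot: [0.756, 0.655, -0.003, -0.001]
contact_force: [-0.3, 0.4, 0.5]
opening: 0.999
finger_force: 0.0
[0.1128, 0.0051, 0.1437] [-0.0018, 0.0011, 0.001]
[0.1134, 0.0061, 0.3112] [-0.0018, 0.0011, 0.001]
```

View pics/g1.png

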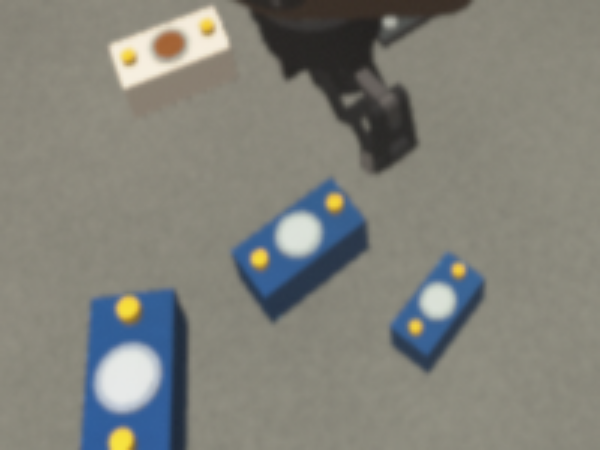

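Gripper hangs above and beside the blue cell (crop (300,235)), with clear space on both sides. Descending.

```bash
python3 -m handwheel '[[0.113,0.005,0.1,-0.002,0.001,0.001,1],[0.113,0.005,0.1,-0.002,0.001,0.001,1],[0.113,0.005,0.2,-0.002,0.001,0.001,1],[0.113,0.006,0.306,-0.002,0.001,0.001,1],[0.113,0.006,0.306,-0.002,0.001,0.001,1],[0.113,0.006,0.306,-0.002,0.001,0.001,1]]'
python3 - <<'E'
from h import *
go(((.447,.326,.035),rot(81.6)))
E
```

```text
time: 3.28
eef_pos: [0.4526, 0.3251, 0.0411]
tcp_rot: [0.759, 0.652, 0.005, 0.002]
contact_force: [0.1, 0.2, 0.4]
opening: 1.0
finger_force: 0.0
[-0.0001, -0.0144, 0.0151] [0.0031, -0.0016, -0.0015]
```

```bash
python3 -m handwheel '[[0,-0.014,0.012,0.003,-0.002,-0.001,1],[0,-0.014,0.012,0.003,-0.002,-0.001,1],[0,-0.014,0.012,0.003,-0.002,-0.001,1]]'
python3 - <<'E'
from h import *
go(((.447,.326,.035),rot(81.6)))
E
```

```text
time: 3.65
eef_pos: [0.4453, 0.3265, 0.0344]
tcp_rot: [0.757, 0.653, -0.002, 0.0]
contact_force: [0.2, 0.7, -0.1]
opening: 0.997
finger_force: 0.0
[-0.0006, 0.0044, -0.0015] [-0.0007, 0.0008, -0.0]
```

```bash
python3 -m handwheel '[[0,0,0,0,0,0,-1],[0,0,0,0,0,0,-1],[0,0,0,0,0,0,-1],[0,0,0,0,0,0,-1],[0,0,0,0,0,0,-1],[0,0,0,0,0,0,-1]]' 60
python3 - <<'E'
from h import *
go(((.447,.326,.035),rot(81.6)),((.447,.326,.2),rot(81.6)))
E
```

```text
time: 4.4
eef_pos: [0.4459, 0.3265, 0.0343]
tcp_rot: [0.757, 0.653, -0.001, 0.0]
contact_force: [1.9, 0.5, 2.5]
opening: 0.513
finger_force: 62.8
[-0.0009, 0.0029, -0.0016] [-0.0004, 0.0007, -0.0001]
[-0.0018, 0.0024, -0.4141] [-0.0004, 0.0007, -0.0001]
```

```bash
python3 -m handwheel '[[0,0,-0.15,0,0,0,-1],[0,0,-0.3,0,0,0,-1],[0,0,-0.45,0,0,0,-1],[0,0,-0.5,0,0,0,-1],[0,0,-0.5,0,0,0,-1]]' 60
python3 - <<'E'
from h import *
R=rot(77.5,30)
for z in(114.5,54.5,34.5): print(bed(2,-5,z))
go(((.447,.326,.25),R),(bed(2,-5,114.5),R))
E
```

```text
time: 5.03
eef_pos: [0.4452, 0.3266, 0.2326]
tcp_rot: [0.757, 0.653, -0.003, -0.0]
contact_force: [0.1, -0.9, -3.9]
opening: 0.508
finger_force: 63.9
[0.51821585 0.0436348  0.18515991]
[0.54750473 0.03714162 0.13319838]
[0.55726769 0.03497722 0.11587788]
[-0.001, 0.0044, -0.0434] [-0.1679, -0.0048, 0.0224]
[-0.6726, 0.2846, 0.12] [-0.1679, -0.0048, 0.0224]
```

```bash
python3 -m handwheel '[[-0.1,0.05,0,-0.056,0,0.007,-1],[-0.25,0.1,0,-0.112,-0.003,0.015,-1],[-0.4,0.17,0,-0.168,-0.005,0.022,-1],[-0.55,0.23,0,-0.168,-0.005,0.022,-1],[-0.67,0.285,0.0,-0.168,-0.005,0.022,-1],[-0.673,0.285,0.05,-0.168,-0.005,0.022,-1],[-0.673,0.285,0.12,-0.168,-0.005,0.022,-1],[-0.673,0.285,0.12,-0.168,-0.005,0.022,-1],[-0.673,0.285,0.12,-0.168,-0.005,0.022,-1],[-0.673,0.285,0.12,-0.168,-0.005,0.022,-1]]' 60
python3 - <<'E'
from h import *
R=rot(77.5,30)
go((bed(2,-5,84.5),R),(bed(2,-5,34.5),R))
for n in("side","top"):
    im=eyes.read_camera(n)
    print(n,[(c.tolist(),a) for c,a,b,m in blobs(im,(18,130,120),(32,255,255),3)])
    cv2.imwrite(f"pics/p1{n}.png",cv2.resize(im[170:290,210:370],None,fx=4,fy=4,interpolation=cv2.INTER_CUBIC)[:,:,::-1])
E
```

```text
time: 6.28
eef_pos: [0.5194, 0.044, 0.187]
tcp_rot: [0.752, 0.605, 0.163, 0.203]
contact_force: [-0.5, 0.4, -4.3]
opening: 0.504
finger_force: 63.9
[-0.0015, -0.0048, 0.0776] [0.0008, -0.0002, 0.0006]
[-0.0015, -0.0051, 0.2026] [0.0008, -0.0002, 0.0006]
side [([470.31, 76.44], 596), ([280.09, 220.91], 22), ([198.5, 278.29], 14), ([172.29, 288.5], 14), ([282.38, 359.62], 13), ([172.5, 372.5], 48), ([268.0, 378.5], 12), ([170.35, 416.29], 48)]
top [([191.17, 188.17], 6), ([209.2, 195.4], 5), ([259.09, 223.64], 11), ([280.38, 228.38], 13), ([150.13, 238.47], 15), ([132.5, 258.29], 14), ([205.33, 281.67], 3), ([189.67, 283.33], 3)]
```

View pics/p1side.png

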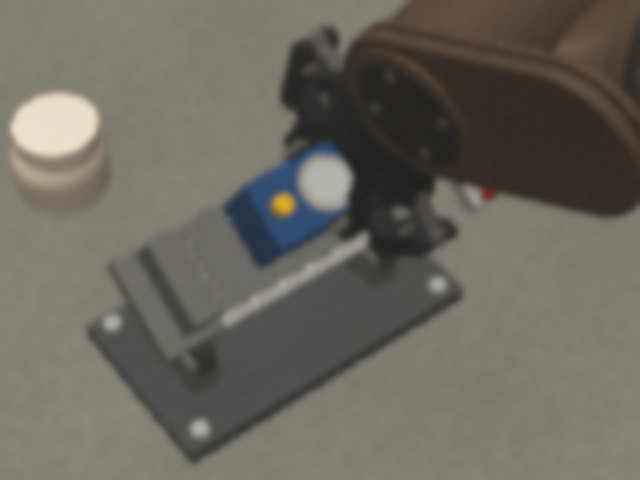

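The held cell (crop (290,205)) hangs above the bed, parallel to the ledge. I'll check its offset by triangulating its +y cap, then descend.

```bash
python3 - <<'E'
from h import *
x,e=tri((280.09,220.91),(259.09,223.64)); d=x-BO; print("cap in bed",d@bx,d@yv,d@bz,e)
s=monitor.get_state(); d=s["eef_pos"]-BO; print("tcp in bed",d@bx,d@yv,d@bz)
E
python3 -m handwheel '[[-0.001,-0.003,0.04,0,0,0,-1],[-0.001,-0.003,0.08,0,0,0,-1],[-0.001,-0.003,0.12,0,0,0,-1],[-0.001,-0.003,0.15,0,0,0,-1],[-0.001,-0.003,0.17,0,0,0,-1],[-0.001,-0.003,0.17,0,0,0,-1],[-0.001,-0.003,0.17,0,0,0,-1]]' 60
python3 - <<'E'
from h import *
s=monitor.get_state(); d=s["eef_pos"]-BO; print("tcp in bed",d@bx,d@yv,d@bz)
go((bed(2,-5,34.5),rot(77.5,30)))
E
```

```text
cap in bed 0.003909781457971169 0.028546335347274875 0.13582653800360445 0.0008170445008446836
tcp in bed 0.004072826703235687 -0.004488670779301057 0.11579656769007382
time: 7.25
eef_pos: [0.5514, 0.0361, 0.1273]
tcp_rot: [0.753, 0.605, 0.163, 0.203]
contact_force: [0.4, -0.4, -3.9]
opening: 0.51
finger_force: 63.9
tcp in bed 0.002476393694114884 -0.005163628158145477 0.04737405602732869
[0.0004, -0.0013, 0.0322] [0.0007, -0.0001, 0.0004]
```

```bash
python3 -m handwheel '[[0,0,0.01,0,0,0,-1],[0,0,0.02,0,0,0,-1],[0,0,0.025,0,0,0,-1],[0,0,0.03,0,0,0,-1],[0,0,0.03,0,0,0,-1],[0,0,0.03,0,0,0,-1]]' 60
python3 - <<'E'
from h import *
s=monitor.get_state(); d=s["eef_pos"]-BO; print("tcp in bed",d@bx,d@yv,d@bz, s["contact_force"],"along bz",np.array(s["contact_force"])@bz)
E
```

```text
time: 8.0
eef_pos: [0.5569, 0.0349, 0.1164]
tcp_rot: [0.753, 0.605, 0.162, 0.202]
contact_force: [-1.5, 0.7, -1.3]
opening: 0.505
finger_force: 64.3
tcp in bed 0.001958373445867764 -0.005187949945503917 0.035121229657229545 [-1.49068474  0.65121175 -1.31697064] along bz -0.34238124129649117
```

```bash
python3 -m handwheel '[[0,0,0.003,0,0,0,-1],[0,0,0.004,0,0,0,-1],[0,0,0.004,0,0,0,-1],[0,0,0.004,0,0,0,-1]]' 60
python3 - <<'E'
from h import *
s=monitor.get_state(); d=s["eef_pos"]-BO; print("tcp in bed",d@bx,d@yv,d@bz, s["contact_force"],"along bz",np.array(s["contact_force"])@bz)
E
```

```text
time: 8.5
eef_pos: [0.5571, 0.0348, 0.1163]
tcp_rot: [0.753, 0.605, 0.161, 0.202]
contact_force: [-15.4, 2.3, 14.0]
opening: 0.506
finger_force: 66.5
tcp in bed 0.0021232002419814527 -0.005184299354629584 0.034945680296733644 [-15.41190228   2.27896698  13.96805014] along bz 19.86660496329037
```

Firm contact, about 20 N normal to the bed at the expected height. Releasing and retreating.

```bash
python3 -m handwheel '[[0,0,-0.002,0,0,0,-1],[0,0,-0.002,0,0,0,0.3],[0,0,-0.002,0,0,0,0.6],[0,0,-0.002,0,0,0,1],[0,0,-0.002,0,0,0,1],[0,0,-0.002,0,0,0,1],[0,0,-0.1,0,0,0,1],[0,0,-0.2,0,0,0,1],[0,0,-0.3,0,0,0,1],[0,0,-0.3,0,0,0,1]]' 60
python3 - <<'E'
from h import *
G=np.array([.4868,-.1545,.0806])-yv*.006
H=np.array([G[0],G[1],.102]); H=BO+xv*(-.0042)+yv*((G-BO)@yv); H[2]=.102
print("hub",H,"grip",G,"rel",(G-H)@xv,(G-H)[2],"y",(G-BO)@yv)
R=rot(77.5)
go((G+[0,0,.12],R),(G,R))
s=eyes.read_camera("side");t=eyes.read_camera("top")
ys=[(c.tolist(),a) for c,a,b,m in blobs(s,(18,130,120),(32,255,255),3) if 210<c[0]<370];yt=[(c.tolist(),a) for c,a,b,m in blobs(t,(18,130,120),(32,255,255),3) if 210<c[0]<370];print(ys,yt)
E
```

```text
time: 9.75
eef_pos: [0.5002, 0.0478, 0.2229]
tcp_rot: [0.752, 0.604, 0.165, 0.205]
contact_force: [1.1, 0.2, 0.2]
opening: 1.002
finger_force: 0.0
hub [ 0.52367932 -0.16882162  0.102     ] grip [ 0.48550136 -0.16035778  0.0806    ] rel -0.039104897555120526 -0.02139999999999999 y -0.2112378518883408
[-0.5163, 0.0371, 0.0863] [0.1696, -0.0004, 0.0005]
[-0.5165, -0.1153, 0.3447] [0.1696, -0.0004, 0.0005]
[([292.4, 218.4], 15), ([271.28, 230.11], 18), ([282.38, 359.62], 13), ([268.0, 378.5], 12)] [([263.2, 214.5], 10), ([283.42, 218.75], 12)]
```

```bash
python3 - <<'E'
from h import *
a,e=tri((271.28,230.11),(263.2,214.5));b,f=tri((292.4,218.4),(283.42,218.75))
for x in(a,b): d=x-BO;print("cap in bed",d@bx,d@yv,d@bz)
E
python3 -m handwheel '[[-0.1,0,0,0.05,0,0,1],[-0.25,0.02,0.04,0.1,0,0,1],[-0.4,0.03,0.06,0.15,0,0,1],[-0.516,0.037,0.086,0.17,0,0,1],[-0.516,0.037,0.086,0.17,0,0,1],[-0.516,0.037,0.086,0.17,0,0,1],[-0.516,0.037,0.086,0.17,0,0,1]]'
python3 - <<'E'
from h import *
G=np.array([.4868,-.1545,.0806])-yv*.006
go((G+[0,0,.06],rot(77.5)),(G,rot(77.5)))
E
```

```text
cap in bed 0.0020511023231967983 0.028045359798052304 0.05633126420564354
cap in bed 0.002003736319121867 -0.037507566080767704 0.05625602174885922
time: 10.72
eef_pos: [0.4836, -0.1591, 0.1959]
tcp_rot: [0.779, 0.627, -0.003, -0.004]
contact_force: [-0.4, 0.4, 0.7]
opening: 0.998
finger_force: 0.0
[-0.002, 0.0066, 0.1382] [-0.0032, -0.0, 0.0008]
[-0.002, 0.0082, 0.2881] [-0.0032, -0.0, 0.0008]
```

The cell lies flat at bed x = 2 mm, y = −5 mm. Next, lower over the handle and grip it.

```bash
python3 -m handwheel '[[-0.002,0.007,0.1,-0.003,0,0.001,0.5],[-0.002,0.008,0.2,-0.003,0,0.001,0.2],[-0.002,0.008,0.288,-0.003,0,0.001,0.2],[-0.002,0.008,0.288,-0.003,0,0.001,0.2],[-0.002,0.008,0.288,-0.003,0,0.001,0.2],[-0.002,0.008,0.288,-0.003,0,0.001,-1],[-0.002,0.008,0.288,-0.003,0,0.001,-1],[-0.002,0.008,0.288,-0.003,0,0.001,-1],[-0.002,0.008,0.288,-0.003,0,0.001,-1],[-0.002,0.008,0.288,-0.003,0,0.001,-1]]' 40
python3 - <<'E'
from h import *
G=np.array([.4868,-.1545,.0806])-yv*.006
go((G,rot(77.5))); s=monitor.get_state(); print(s["contact_force"],s["wrist_torque"])
E
```

```text
time: 11.98
eef_pos: [0.4863, -0.1621, 0.0819]
tcp_rot: [0.781, 0.625, 0.0, 0.001]
contact_force: [-0.2, -0.2, 3.6]
opening: 0.003
finger_force: 1.6
[0.0038, -0.0028, 0.0032] [0.0005, 0.0003, -0.0006]
[-0.17878998 -0.2187666   3.55559555] [-0.0413323  -0.09070818  0.01044315]
```

```bash
python3 - <<'E'
from h import *
s=eyes.read_camera("side");t=eyes.read_camera("top")
a=cv2.resize(s[170:250,290:390],(800,640),interpolation=cv2.INTER_CUBIC)[:300*2];b=cv2.resize(t[190:270,290:370],(500,500),interpolation=cv2.INTER_CUBIC)
a=cv2.resize(s[160:250,280:380],(400,360),interpolation=cv2.INTER_CUBIC);b=cv2.resize(t[195:270,290:370],(384,360),interpolation=cv2.INTER_CUBIC)
cv2.imwrite("pics/c1.png",np.hstack([a,b])[:,:,::-1])
for n,im in(("s",s),("t",t)): print(n,[(c.tolist(),a,b) for c,a,b,m in blobs(im,(0,150,60),(8,255,255)) if 300<c[0]<400 and 190<c[1]<260])
E
```

```text
s [([338.24, 211.99], 104, [329, 205, 24, 14])]
t [([324.67, 233.33], 6, [324, 232, 3, 3])]
```

View pics/c1.png

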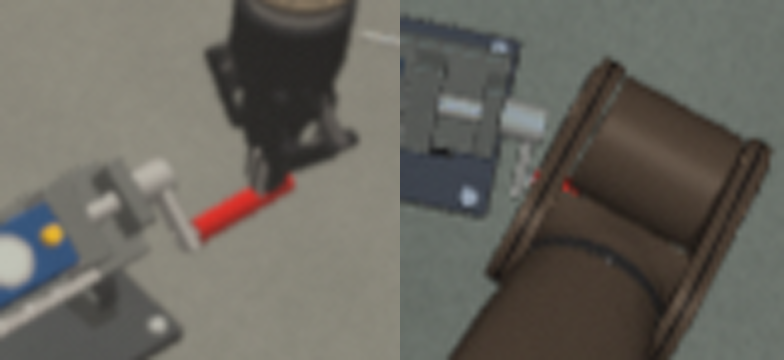

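The fingers are shut, in front of or above the handle near crop (265,190), and the handle lies beside or below them. I'll find the handle's new place by intersecting the side ray through its inner end with that end's own plane. I'll do the same with the first picture as a check.

```bash
cat >> h.py <<'E'
HUB=BO+xv*(-.0042); HUB[2]=.102
def red_inner(im,n="side"):
    m=[q for q in blobs(im,(0,150,60),(8,255,255),20) if abs(q[0][0]-340)<30 and abs(q[0][1]-208)<40][0][3]
    p=np.argwhere(m)[:,::-1].astype(float);c=p.mean(0);u=np.linalg.eigh(np.cov(p.T))[1][:,1];u*=np.sign(u[0]);k=(p-c)@u
    return c+u*(k.min()-.5),c+u*(k.max()+.5)
def onplane(n,uv,ybed):
    c,d=ray(n,uv); X=c+d*((ybed-(c-BO)@yv)/(d@yv)); r=X-HUB; return np.round([r@xv*1000,r[2]*1000,np.hypot(r@xv,r[2])*1000,np.degrees(np.arctan2(r@xv,r[2]))%360],1)
E
python3 - <<'E'
from h import *
i=np.array([.499,-.1033,.0793]); o=np.array([.4791,-.1866,.0814]); print((i-BO)@yv,(o-BO)@yv)
for im in(cv2.imread("pics/side0.png")[:,:,::-1].copy(),eyes.read_camera("side")):
    a,b=red_inner(im); print(a,b,onplane("side",a,(i-BO)@yv),onplane("side",b,(o-BO)@yv))
s=monitor.get_state();r=s["eef_pos"]-HUB;print("tcp rel",r@xv,r[2])
E
```

```text
-0.15261093303375536 -0.23824353874421403
[329.48821725 216.84589489] [353.11857209 203.20527806] [-38.1 -22.8  44.4 239.1] [-39.6 -20.7  44.7 242.4]
[328.73662977 216.59706816] [352.50587619 204.8955325 ] [-35.2 -24.4  42.8 235.2] [-38.5 -28.5  47.9 233.5]
tcp rel -0.03827010800134992 -0.020498370688911194
```

```bash
python3 - <<'E'
from h import *
s=monitor.get_state();p=np.array(s["eef_pos"]);print(s["opening"],s["finger_force"],s["tcp_rot"],s["contact_force"])
for dz in(0,-.019,.03): print(dz,[proj(n,p+[0,0,dz]).round(1) for n in("side","top")])
im=eyes.read_camera("side");cv2.imwrite("pics/c2.png",cv2.resize(im[185:230,320:365],(630,630),interpolation=cv2.INTER_CUBIC)[:,:,::-1][:600])
E
```

```text
0.003583219055122968 1.5591178089380264 [ 7.80478336e-01  6.25182495e-01 -1.54700618e-04  6.24823070e-04] [ 0.53235738 -0.3459346   3.20309582]
0 [array([346. , 206.8]), array([335.2, 236.4])]
-0.019 [array([345.3, 211.4]), array([334.8, 236.9])]
0.03 [array([347.3, 199.3]), array([336. , 235.6])]
```

View pics/c2.png

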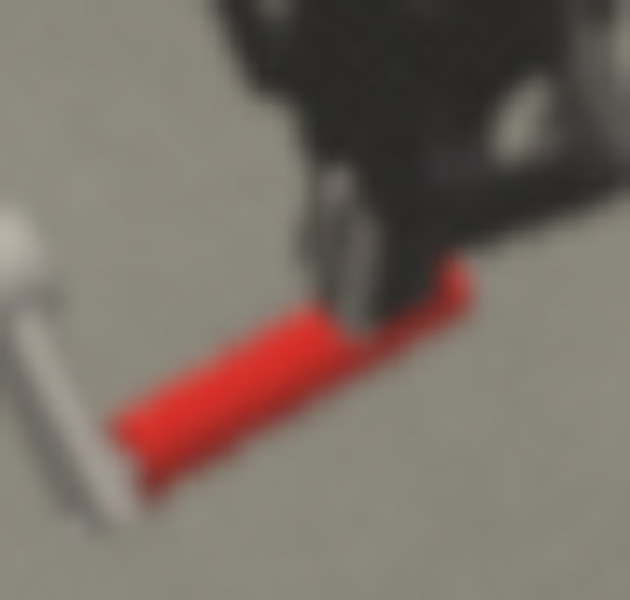

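Ten pictures viewed, so from here I'll measure numerically. The crop shows the shut fingertips resting on top of the handle at about (346,209), meaning they never enclosed it. I'll back off clear of the handle and triangulate it again from both views.

```bash
python3 -m handwheel '[[0,0,-0.15,0,0,0,-1],[0,0,-0.25,0,0,0,0],[-0.15,0,-0.25,0,0,0,0],[-0.3,0,-0.25,0,0,0,0],[-0.45,0,-0.25,0,0,0,0],[-0.45,0,-0.25,0,0,0,0],[-0.45,0,-0.25,0,0,0,0],[-0.45,0,-0.25,0,0,0,0]]' 40
python3 - <<'E'
from h import *
E={}
for n,(cx,cy) in {"side":(340,210),"top":(330,236)}.items():
    im=eyes.read_camera(n)
    for c,a,b,m in blobs(im,(0,150,60),(8,255,255),10):
        if abs(c[0]-cx)<25 and abs(c[1]-cy)<25:
            p=np.argwhere(m)[:,::-1].astype(float);u=np.linalg.eigh(np.cov(p.T))[1][:,1];u*=np.sign(u[0]);k=(p-c)@u
            E[n]=(c+u*(k.min()-.5),c+u*(k.max()+.5)); print(n,c,a,b)
i,o=[tri(E["side"][j],E["top"][j]) for j in(0,1)]
for x,e in(i,o): r=x-HUB;print(x.round(4),"err",round(e*1000,1),"rel",r@xv,(r@yv).round(4),r[2],"ang",np.degrees(np.arctan2(r@xv,r[2]))%360)
print("len",np.linalg.norm(i[0]-o[0]))
s=monitor.get_state();print(s["eef_pos"],s["opening"])
E
```

```text
time: 13.18
eef_pos: [0.4466, -0.3357, 0.1808]
tcp_rot: [0.78, 0.626, -0.0, -0.001]
contact_force: [0.2, -0.2, -0.6]
opening: 0.504
finger_force: 0.0
side [340.59 210.32] 133 [329, 203, 24, 16]
top [330.24 234.89] 117 [318, 231, 25, 9]
[ 0.501  -0.104   0.0768] err 0.1 rel -0.036153747397649615 -0.1528 -0.02522116343124639 ang 235.10004274046378
[ 0.4821 -0.1871  0.0775] err 0.5 rel -0.036671448854086845 -0.2381 -0.024520443854490412 ang 236.2312470399906
len 0.08524847629643596
[ 0.44684359 -0.3359147   0.18117537] 0.4959443430712848
```

The handle is at 235.6°, relative (−36.5, −25) mm; it was only nudged about 5°. The fingers closed over its top half, so I'll grip about 11 mm deeper.

```bash
python3 - <<'E'
from h import *
G=HUB+xv*-.0365+yv*-.212; G[2]=.066
go((G+[0,0,.115],rot(77.5)),(G,rot(77.5)))
E
```

```text
[0.4475, 0.0058, 0.0004] [-0.0, 0.0, -0.0]
[0.4475, 0.0059, 0.2879] [-0.0, 0.0, -0.0]
```

```bash
python3 -m handwheel '[[0.15,0.002,0,0,0,0,0.3],[0.3,0.004,0,0,0,0,0.3],[0.447,0.006,0,0,0,0,0.3],[0.447,0.006,0,0,0,0,0.3],[0.447,0.006,0.1,0,0,0,0.3],[0.447,0.006,0.2,0,0,0,0.3],[0.447,0.006,0.288,0,0,0,0.3],[0.447,0.006,0.288,0,0,0,0.3],[0.447,0.006,0.288,0,0,0,0.3],[0.447,0.006,0.288,0,0,0,0.3]]' 40
python3 -m handwheel '[[0,0,0,0,0,0,-1],[0,0,0,0,0,0,-1],[0,0,0,0,0,0,-1]]' 40
python3 -m handwheel '[[0,0,0,0,0,0,-1],[0,0,0,0,0,0,-1],[0,0,0,0,0,0,-1]]' 40
```

```text
time: 14.52
eef_pos: [0.4894, -0.1644, 0.0683]
tcp_rot: [0.781, 0.625, 0.001, 0.002]
contact_force: [0.2, -0.5, 0.1]
opening: 0.646
finger_force: 0.0
time: 14.9
eef_pos: [0.4882, -0.1636, 0.0668]
tcp_rot: [0.78, 0.625, 0.0, 0.001]
contact_force: [-0.3, 1.0, 3.0]
opening: 0.191
finger_force: 39.2
time: 15.28
eef_pos: [0.4884, -0.1636, 0.0665]
tcp_rot: [0.781, 0.625, 0.0, 0.001]
contact_force: [-0.6, -0.2, 2.8]
opening: 0.192
finger_force: 39.2
```

Gripped: opening 0.19, about 16–18 mm, at 39 N. Working out the circle's offsets.

```bash
cat >> h.py <<'E'
def circ(a0,angs):
    r=np.radians
    for a in angs: print(a,(45/400*(np.sin(r(a))-np.sin(r(a0)))).round(4),(-45/400*(np.cos(r(a))-np.cos(r(a0)))).round(4))
def st(dz=.0105):
    s=monitor.get_state();q=np.array(s["eef_pos"])+[0,0,dz]-HUB;f=np.array(s["contact_force"]);a=np.arctan2(q@xv,q[2])
    er=np.sin(a)*xv+np.cos(a)*zv;et=np.cos(a)*xv-np.sin(a)*zv
    print("t",s["time"],"ang",np.degrees(a).round(1)%360,"rad mm",(np.hypot(q@xv,q[2])*1000).round(1),"y",(q@yv*1000).round(1),"Frad",(f@er).round(1),"Ftan",(f@et).round(1),"Fy",(f@yv).round(1),"op",round(s["opening"],3))
E
python3 - <<'E'
from h import *
st();circ(235.6,[250,265,280,295,310,325])
E
```

```text
t 15.275 ang 234.9 rad mm 43.5 y -213.8 Frad -1.2 Ftan 2.6 Fy -0.3 op 0.192
250 -0.0129 -0.0251
265 -0.0192 -0.0538
280 -0.018 -0.0831
295 -0.0091 -0.1111
310 0.0066 -0.1359
325 0.0283 -0.1557
```

```bash
python3 -m handwheel '[[-0.013,0,0,0,0,0,-1],[0,-0.013,-0.025,0,0,0,-1]]' >/dev/null; python3 - <<'E'
from h import *
st()
E
```

```text
t 15.525 ang 248.4 rad mm 44.4 y -213.6 Frad -0.0 Ftan -2.9 Fy -8.0 op 0.191
```

```bash
python3 -m handwheel '[[0,-0.006,-0.029,0,0,0,-1],[0,-0.005,-0.058,0,0,0,-1],[0,0.004,-0.086,0,0,0,-1],[0,0.0195,-0.111,0,0,0,-1],[0,0.041,-0.131,0,0,0,-1],[0,0.041,-0.131,0,0,0,-1]]' >/dev/null; python3 - <<'E'
from h import *
st();circ(325,[340,355,370,385,400,415,430,445,460,475,490])
E
```

```text
t 16.275 ang 325.7 rad mm 47.7 y -214.0 Frad 15.7 Ftan -3.2 Fy -1.5 op 0.192
340 0.0261 -0.0136
355 0.0547 -0.0199
370 0.0841 -0.0186
385 0.1121 -0.0098
400 0.1368 0.006
415 0.1567 0.0276
430 0.1702 0.0537
445 0.1766 0.0823
460 0.1753 0.1117
475 0.1665 0.1397
490 0.1507 0.1645
```

```bash
python3 -m handwheel '[[0,0.024,-0.017,0,0,0,-1],[0,0.053,-0.023,0,0,0,-1],[0,0.083,-0.022,0,0,0,-1],[0,0.111,-0.013,0,0,0,-1],[0,0.111,-0.013,0,0,0,-1]]' >/dev/null; python3 - <<'E'
from h import *
st();circ(385,[400,415,430,445,460,475,490,505,520])
E
```

```text
t 16.9 ang 26.8 rad mm 47.8 y -213.8 Frad 2.4 Ftan 1.0 Fy 0.8 op 0.189
400 0.0248 0.0158
415 0.0446 0.0374
430 0.0582 0.0635
445 0.0645 0.0922
460 0.0632 0.1215
475 0.0544 0.1495
490 0.0386 0.1743
505 0.017 0.1941
520 -0.0091 0.2077
```

```bash
python3 -m handwheel '[[0,0.025,0.016,0,0,0,-1],[0,0.045,0.037,0,0,0,-1],[0,0.058,0.0635,0,0,0,-1],[0,0.0645,0.092,0,0,0,-1],[0,0.063,0.1215,0,0,0,-1],[0,0.063,0.1215,0,0,0,-1]]' >/dev/null; python3 - <<'E'
from h import *
st();st(.008);circ(460,[470,480,490,500,510,520,530,540,550])
s=eyes.read_camera("side");t=eyes.read_camera("top")
for n,im in(("s",s),("t",t)): print(n,[(c.tolist(),a) for c,a,b,m in blobs(im,(18,130,120),(32,255,255),3) if 230<c[0]<300 and 180<c[1]<250])
E
```

```text
t 17.65 ang 102.4 rad mm 43.3 y -213.6 Frad -3.9 Ftan 3.1 Fy 0.1 op 0.191
t 17.65 ang 105.6 rad mm 43.9 y -213.6 Frad -3.7 Ftan 3.3 Fy 0.1 op 0.191
470 -0.0051 0.0189
480 -0.0134 0.0367
490 -0.0246 0.0528
500 -0.0385 0.0666
510 -0.0545 0.0779
520 -0.0723 0.0862
530 -0.0913 0.0913
540 -0.1108 0.093
550 -0.1303 0.0913
s [([289.79, 220.36], 14), ([269.5, 234.0], 16)]
t [([260.09, 215.64], 11), ([280.5, 218.5], 12)]
```

```bash
cat >> h.py <<'E'
def cell(ps,pt):
    a,b=[(tri(s,t)[0]-BO) for s,t in zip(ps,pt)]; a,b=[np.array([q@bx,q@yv,q@bz])*1000 for q in(a,b)]; d=a-b
    print("mid",((a+b)/2).round(1),"len",np.linalg.norm(d).round(1),"yaw err deg",np.degrees(np.arctan2(d[0],d[1])).round(1),"pitch",np.degrees(np.arctan2(d[2],d[1])).round(1))
def look():
    L=[]
    for n in("side","top"):
        q=[c for c,a,b,m in blobs(eyes.read_camera(n),(18,130,120),(32,255,255),3) if 230<c[0]<310 and 180<c[1]<250]; L.append(sorted(q,key=lambda c:c[0]))
    print(L);  cell(*L) if len(L[0])==len(L[1])==2 else None
E
python3 - <<'E'
from h import *
cell([(271.28,230.11),(292.4,218.4)],[(263.2,214.5),(283.42,218.75)])
cell([(269.5,234.0),(289.79,220.36)],[(260.09,215.64),(280.5,218.5)])
E
```

```text
mid [ 2.  -4.7 56.3] len 65.6 yaw err deg 0.0 pitch 0.1
mid [-1.6  4.4 56.3] len 65.7 yaw err deg -4.4 pitch -0.5
```

The cell has been pushed to y = +4.4 mm, close to the fixed jaw, with 4.4° of yaw that the flat jaws should square up. I'll turn on in small steps, watching the tangential force.

```bash
for i in 1; do python3 -m handwheel '[[0,-0.005,0.019,0,0,0,-1],[0,-0.013,0.037,0,0,0,-1],[0,-0.013,0.037,0,0,0,-1]]' >/dev/null; done; python3 - <<'E'
from h import *
st();look()
E
```

```text
t 18.125 ang 119.6 rad mm 42.8 y -213.5 Frad -11.5 Ftan 0.5 Fy 0.4 op 0.191
[[array([269.16, 234.16]), array([289.4, 220.4])], [array([259.67, 215.5 ]), array([280.2, 218.5])]]
mid [-1.5  5.6 56.7] len 65.9 yaw err deg -4.4 pitch -0.7
```

```bash
python3 -m handwheel '[[0,-0.013,0.015,0,0,0,-1],[0,-0.027,0.029,0,0,0,-1],[0,-0.027,0.029,0,0,0,-1]]' >/dev/null; python3 - <<'E'
from h import *
st();look();circ(500,[510,520,530,540,550,560,570])
E
```

```text
t 18.6 ang 137.1 rad mm 42.2 y -213.6 Frad -11.5 Ftan -0.2 Fy 2.0 op 0.19
[[array([268.67, 234.27]), array([289.13, 220.53])], [array([259.36, 215.45]), array([279.91, 218.36])]]
mid [-1.3  6.6 56.8] len 66.1 yaw err deg -4.4 pitch -0.5
510 -0.0161 0.0112
520 -0.0338 0.0195
530 -0.0528 0.0246
540 -0.0723 0.0263
550 -0.0918 0.0246
560 -0.1108 0.0195
570 -0.1286 0.0112
```

```bash
python3 -m handwheel '[[0,-0.018,0.009,0,0,0,-1],[0,-0.0355,0.0175,0,0,0,-1],[0,-0.0355,0.0175,0,0,0,-1]]' >/dev/null; python3 - <<'E'
from h import *
st();look()
E
```

```text
t 19.075 ang 150.5 rad mm 41.2 y -213.8 Frad -1.5 Ftan -6.2 Fy 3.4 op 0.193
[[array([268.4, 234.4]), array([289.  , 220.76])], [array([259.2, 215.5]), array([279.91, 218.36])]]
mid [-1.5  7.  56.3] len 66.6 yaw err deg -4.1 pitch 0.3
```

```bash
python3 -m handwheel '[[0,-0.019,0.005,0,0,0,-1],[0,-0.0385,0.007,0,0,0,-1],[0,-0.0385,0.007,0,0,0,-1],[0,-0.0385,0.007,0,0,0,-1]]' >/dev/null; python3 - <<'E'
from h import *
st();look();circ(540,[550,560,570,580,590,600])
E
```

```text
t 19.675 ang 164.9 rad mm 39.9 y -214.1 Frad 15.0 Ftan -17.4 Fy 5.6 op 0.193
[[array([268.4, 234.4]), array([288.89, 220.72])], [array([259.2, 215.5]), array([279.62, 218.38])]]
mid [-1.4  7.4 56.9] len 65.9 yaw err deg -4.3 pitch -0.7
550 -0.0195 -0.0017
560 -0.0385 -0.0068
570 -0.0562 -0.0151
580 -0.0723 -0.0263
590 -0.0862 -0.0402
600 -0.0974 -0.0563
```

Tangential force is now 17 N with the angle stalled, so the cell is clamped, but at about −4.3° yaw. That's close to the 0.1 rad limit. I'll relax the arm, release the crank and measure properly before deciding.

```bash
python3 -m handwheel '[[0,0.004,0,0,0,0,-1],[0,0.008,0.003,0,0,0,-1],[0,0.008,0.003,0,0,0,-1]]' >/dev/null; python3 - <<'E'
from h import *
st()
E
python3 -m handwheel '[[0,0,0,0,0,0,-0.4],[0,0,0,0,0,0,0],[0,0,0,0,0,0,0.1],[0,0,-0.15,0,0,0,0.1],[0,0,-0.3,0,0,0,0.1],[-0.15,0,-0.4,0,0,0,0.1],[-0.3,0,-0.4,0,0,0,0.1],[-0.45,0,-0.4,0,0,0,0.1],[-0.45,0,-0.4,0,0,0,0.1]]'
python3 - <<'E'
from h import *
look()
E={}
for n,(cx,cy) in {"side":(340,210),"top":(330,236)}.items():
    im=eyes.read_camera(n); cv2.imwrite(f"pics/k_{n}.png",im[:,:,::-1])
    for c,a,b,m in blobs(im,(0,150,60),(8,255,255),10):
        if abs(c[0]-cx)<30 and abs(c[1]-cy)<30:
            p=np.argwhere(m)[:,::-1].astype(float);u=np.linalg.eigh(np.cov(p.T))[1][:,1];u*=np.sign(u[0]);k=(p-c)@u
            E[n]=(c+u*(k.min()-.5),c+u*(k.max()+.5))
    # blue side edges -> min area rect of the blue top region
    for c,a,b,m in blobs(im,(100,120,40),(125,255,255),30):
        if 230<c[0]<310 and 180<c[1]<250: print(n,"blue",c,a,b)
for j in(0,1):
    x,e=tri(E["side"][j],E["top"][j]); r=x-HUB;print("err",round(e*1000,1),"rel",r@xv,(r@yv).round(4),r[2],"ang",np.degrees(np.arctan2(r@xv,r[2]))%360)
E
```

```text
t 20.15 ang 162.9 rad mm 40.7 y -213.9 Frad 3.2 Ftan -12.2 Fy 4.8 op 0.192
time: 21.28
eef_pos: [0.4848, -0.3516, 0.2082]
tcp_rot: [0.782, 0.623, -0.0, 0.001]
contact_force: [0.1, 0.8, -0.2]
opening: 0.55
finger_force: 0.0
[[array([268.4, 234.4]), array([289.  , 220.76])], [array([259.2, 215.5]), array([279.91, 218.36])]]
mid [-1.5  7.  56.3] len 66.6 yaw err deg -4.1 pitch 0.3
side blue [286.57 223.13] 102 [278, 214, 17, 20]
side blue [268.74 234.96] 139 [260, 224, 21, 21]
top blue [270.94 212.39] 353 [256, 203, 30, 22]
err 9.5 rel 0.01215993412288098 -0.1582 -0.0075122809485357045 ang 121.70734141807328
err 0.2 rel 0.023989516819573696 -0.2385 -0.0348103384452943 ang 145.42736201809865
```

From screw mechanics, the handle at about 505° gives a 92.3 mm gap, so the cell's yaw is about 3.1° (0.054 rad). The caps say about 4.1° (0.072 rad). One sub-pixel check on the stored images before handing in.

```bash
python3 - <<'E'
from h import *
def sub(im,c):
    x,y=np.round(c).astype(int); w=im[y-4:y+5,x-4:x+5].astype(float); w=np.clip(np.minimum(w[...,0],w[...,1]*1.2)-w[...,2]-25,0,None)
    g=np.mgrid[y-4:y+5,x-4:x+5]; return np.array([(w*g[1]).sum(),(w*g[0]).sum()])/w.sum()
L={n:cv2.imread(f"pics/k_{n}.png")[:,:,::-1] for n in("side","top")}
S=[sub(L["side"],c) for c in((268.4,234.4),(289,220.76))];T=[sub(L["top"],c) for c in((259.2,215.5),(279.9,218.4))]
print(S,T);cell(S,T)
for n,q,dz in(("top",T,56),("side",S,56)):  # single view: rays onto the plane 56 mm above the bed
    h=[]
    for u in q:
        c,d=ray(n,u); X=c+d*((.056-(c-BO)@bz)/(d@bz))-BO; h.append([X@bx,X@yv])
    d=np.subtract(*h); print(n,"yaw",np.degrees(np.arctan2(*d)),"len",np.hypot(*d))
E
```

```text
[array([268.63727189, 234.2194923 ]), array([289.13214468, 220.74029547])] [array([259.25359954, 215.45786139]), array([279.84874119, 218.30050352])]
mid [-1.4  6.8 56.7] len 66.2 yaw err deg -4.0 pitch 0.6
top yaw -4.317377138534258 len 0.06622107343687483
side yaw -3.8963633665111796 len 0.06607810531589439
```

Yaw is 4.0° (0.07 rad), inside the limit. But the handle shows about 147°, while the held TCP implied about 164°. It may have sprung back on release, so I'll clear the views and measure it again.

```bash
python3 -m handwheel '[[-0.15,0.05,0,0,0,0,0.1],[-0.3,0.1,0,0,0,0,0.1],[-0.3,0.1,0,0,0,0,0.1],[-0.3,0.1,0,0,0,0,0.1]]' | head -2
cat >> h.py <<'E'
def handle():
    E={}
    for n,(cx,cy) in {"side":(335,212),"top":(330,225)}.items():
        im=eyes.read_camera(n)
        B=[q for q in blobs(im,(0,150,60),(8,255,255),15) if abs(q[0][0]-cx)<35 and abs(q[0][1]-cy)<35]
        c,a,b,m=max(B,key=lambda q:q[1]);p=np.argwhere(m)[:,::-1].astype(float);u=np.linalg.eigh(np.cov(p.T))[1][:,1];u*=np.sign(u[0]);k=(p-c)@u
        E[n]=(c+u*(k.min()-.5),c+u*(k.max()+.5)); print(n,c,a,b,len(B))
    for j,y in((0,-.1526),(1,-.2382)):
        x,e=tri(E["side"][j],E["top"][j]); r=x-HUB;print("err",round(e*1000,1),"rel",(r@xv).round(4),(r@yv).round(4),r[2].round(4),"ang",(np.degrees(np.arctan2(r@xv,r[2]))%360).round(1),"side only",onplane("side",E["side"][j],y),"top only",onplane("top",E["top"][j],y))
E
python3 - <<'E'
from h import *
handle();look()
E
```

```text
time: 21.98
eef_pos: [0.4995, -0.4717, 0.2073]
side [330.08 198.06] 77 [323, 193, 15, 11] 1
top [333.36 217.41] 117 [321, 213, 26, 10] 1
err 9.5 rel 0.0122 -0.1582 -0.0075 ang 121.7 side only [ -7.    8.8  11.3 321.7] top only [ 21.7 -23.4  31.9 137.1]
err 0.2 rel 0.024 -0.2385 -0.0348 ang 145.4 side only [ 24.1 -34.6  42.2 145.2] top only [ 23.  -29.4  37.3 141.9]
[[array([268.4, 234.4]), array([288.89, 220.72])], [array([259.36, 215.45]), array([279.91, 218.36])]]
mid [-1.4  6.9 55.9] len 66.2 yaw err deg -4.3 pitch -0.3
```

The handle's outer end is reliable at about 146°, so it did spring back some 15°. To make sure the preload holds, I'll regrip it and feel the torque.

```bash
python3 - <<'E'
from h import *
G=HUB+xv*.024+yv*-.214; G[2]=.056
go((G+[0,0,.15],rot(77.5)),(G,rot(77.5)))
E
```

```text
[0.745, -0.0448, 0.0056] [0.0002, 0.0002, -0.0]
[0.7452, -0.045, 0.3806] [0.0002, 0.0002, -0.0]
```

```bash
python3 -m handwheel '[[0.15,-0.01,0,0,0,0,0.3],[0.3,-0.02,0,0,0,0,0.3],[0.45,-0.03,0,0,0,0,0.3],[0.6,-0.045,0,0,0,0,0.3],[0.745,-0.045,0,0,0,0,0.3],[0.745,-0.045,0,0,0,0,0.3],[0.745,-0.045,0.1,0,0,0,0.3],[0.745,-0.045,0.2,0,0,0,0.3],[0.745,-0.045,0.3,0,0,0,0.3],[0.745,-0.045,0.38,0,0,0,0.3],[0.745,-0.045,0.38,0,0,0,0.3],[0.745,-0.045,0.38,0,0,0,0.3]]' 40
python3 - <<'E'
from h import *
st(.009)
E
python3 -m handwheel '[[0,0,0,0,0,0,-1],[0,0,0,0,0,0,-1],[0,0,0,0,0,0,-1],[0,0,0,0,0,0,-1],[0,0,0,0,0,0,-1]]' 60|tail -3
python3 - <<'E'
from h import *
st(.009);circ(147,[152,157,162,167,172])
E
```

```text
time: 23.68
eef_pos: [0.5473, -0.1794, 0.0573]
tcp_rot: [0.781, 0.625, 0.0, 0.001]
contact_force: [0.9, -0.4, 0.3]
opening: 0.652
finger_force: 0.0
t 23.675 ang 144.6 rad mm 43.7 y -216.4 Frad 0.3 Ftan -0.9 Fy -0.2 op 0.652
contact_force: [-1.9, 0.0, 6.7]
opening: 0.181
finger_force: 58.6
t 24.3 ang 145.0 rad mm 43.7 y -216.0 Frad -6.5 Ftan -2.3 Fy -0.4 op 0.181
152 -0.0085 0.005
157 -0.0173 0.0092
162 -0.0265 0.0126
167 -0.036 0.0153
172 -0.0456 0.0171
```

```bash
cat > s.py <<'E'
from h import *
st(.009)
E
python3 -m handwheel '[[0,-0.0085,0.004,0,0,0,-1],[0,-0.0085,0.004,0,0,0,-1]]'|tail -3; python3 s.py
python3 -m handwheel '[[0,-0.0085,0.004,0,0,0,-1],[0,-0.0085,0.004,0,0,0,-1]]'|tail -3; python3 s.py; python3 -c "from h import *;look()"
```

```text
contact_force: [3.2, 1.4, 5.2]
opening: 0.183
finger_force: 58.7
t 24.55 ang 147.1 rad mm 43.5 y -216.1 Frad -2.9 Ftan -5.2 Fy 2.1 op 0.183
contact_force: [4.6, 0.0, 4.7]
opening: 0.183
finger_force: 58.6
t 24.8 ang 150.2 rad mm 43.4 y -216.2 Frad -1.8 Ftan -6.2 Fy 1.0 op 0.183
[[array([268.4, 234.4]), array([288.89, 220.72])], [array([259.2, 215.5]), array([279.91, 218.36])]]
mid [-1.5  7.  56.3] len 66.5 yaw err deg -4.2 pitch 0.3
```

```bash
python3 -m handwheel '[[0,-0.009,0.004,0,0,0,-1],[0,-0.018,0.007,0,0,0,-1],[0,-0.018,0.007,0,0,0,-1]]'|tail -3; python3 s.py
python3 -m handwheel '[[0,0,0,0,0,0,-1],[0,0,0,0,0,0,-0.5],[0,0,0,0,0,0,-0.4]]'|tail -3; python3 s.py;  python3 -m handwheel '[[0,0,0,0,0,0,-0.2],[0,0,0,0,0,0,0.2],[0,0,0,0,0,0,0.3]]'|tail -3; python3 s.py; python3 -c "from h import *;print(onplane('side',red_inner(eyes.read_camera('side'))[1],-.2382));look()"
```

```text
contact_force: [10.9, -0.0, 2.0]
opening: 0.183
finger_force: 58.5
t 25.275 ang 156.7 rad mm 43.1 y -216.3 Frad 2.4 Ftan -10.6 Fy 2.3 op 0.183
contact_force: [7.0, -1.1, -0.2]
opening: 0.301
finger_force: 3.6
t 25.65 ang 160.7 rad mm 43.7 y -216.3 Frad 2.5 Ftan -6.7 Fy 0.4 op 0.301
contact_force: [0.2, -0.1, -0.4]
opening: 0.653
finger_force: 0.0
t 26.025 ang 168.5 rad mm 45.1 y -215.5 Frad 0.5 Ftan -0.1 Fy -0.1 op 0.653
[ 24.1 -34.6  42.2 145.1]
[[array([268.4, 234.4]), array([289.  , 220.76])], [array([259.2, 215.5]), array([279.91, 218.36])]]
mid [-1.5  7.  56.3] len 66.6 yaw err deg -4.1 pitch 0.3
```

Each time it is released the handle settles at 145° with torque still on it: about 5 N was needed to move it on, against 2.5 N when free. So the clamp holds. I'll centre the fingers, retreat clear and check once more.

```bash
python3 -m handwheel '[[0,0.02,0,0,0,0,0.6],[0,0.037,0,0,0,0,0.6],[0,0.037,0,0,0,0,0.6],[0,0.037,-0.1,0,0,0,0.6],[0,0.037,-0.2,0,0,0,0.6],[0,0.037,-0.35,0,0,0,0.6],[-0.15,0.037,-0.4,0,0,0,0.6],[-0.3,0.037,-0.4,0,0,0,0.6],[-0.3,0.037,-0.4,0,0,0,0.6],[-0.3,0.037,-0.4,0,0,0,0.6],[-0.3,0.037,-0.4,0,0,0,0.6]]'
python3 - <<'E'
from h import *
look();print(onplane('side',red_inner(eyes.read_camera('side'))[1],-.2382))
t=eyes.read_camera("top");print([c.tolist() for c,a,b,m in blobs(t,(18,130,120),(32,255,255),3)][:3],[(c.tolist(),a) for c,a,b,m in blobs(t,(0,180,90),(6,255,255))])
E
```

```text
time: 27.55
eef_pos: [0.5211, -0.2944, 0.2092]
tcp_rot: [0.78, 0.626, -0.0, -0.0]
contact_force: [-0.5, 0.2, -0.4]
opening: 0.802
finger_force: 0.0
[[array([268.4, 234.4]), array([289.  , 220.65])], [array([259.36, 215.45]), array([279.91, 218.36])]]
mid [-1.4  6.8 56.1] len 66.3 yaw err deg -4.3 pitch -0.7
[ 24.  -34.7  42.2 145.3]
[[191.17, 188.17], [209.2, 195.4], [259.36, 215.45]] [([545.43, 216.51], 979), ([333.5, 217.44], 101), ([426.55, 257.92], 183)]
```

```bash
python3 -c "from plant import ctrl; print(ctrl.sign_off())"
```

```text
the job is handed in; nothing more can be done
None
```

I placed the blue cell flat on the sloping bed, clamped it with the crank, let go and handed the job in at about 28 s; it sits about 4° (0.07 rad) off the screw line (limit 0.1), and I inferred the clamp force from the crank torque rather than measuring it.

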